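Try the slide lock of a bench instrument

TASK

Try out the slide lock of the instrument with the orange handle: pull its chassis straight out by the handle until it locks, and let go of it. Then press its orange release pad down and, with the pad down, push the chassis back in until it is fully home, and let go. Leave the instrument with the blue handle alone.

Things in the scene. Friction and masses are not known exactly. Their poses are not given: they have to be found in the camera images.
- orange_chassis (a joint): how far the chassis of the orange-handled instrument is out of its fixed grey case (200 deep, 150 wide, top 98 mm above the bench), m: 0 = fully home (front panel against the case), stop at 0.150. Slides straight out of the front with 2 N; a spring pawl locks it against return from 0.140 on (the pad dips and springs up in passing, some 4 N more). Starts home or up to 20 mm out.
- orange_handle (a point): centre of its orange handle bar, 85 mm above the bench: 12 mm thick along x, 72 long along y, 18 high, on an arm near each end (52 mm free between), nothing below. x axis: level, straight into the case (pull is -x); y to the left seen from the front; z up. The front panel (top 106 mm above the bench) stands 54 mm behind (+x) the bar's centre, 48 mm free behind the bar.
- orange_release_top (a point): centre of the top of its orange release pad, 34 (x) by 36 mm (y), same axes; 34 mm behind and 74 mm left of the handle's centre, 98 mm above the bench. Presses down 11 mm (spring 2 to 5 N). Pressed 7 mm or more it frees the lock; hold it down for the first 25 mm inward. The front panel, 20 mm behind the pad's centre and 8 mm higher, moves with it: a tip on the pad can push against it.
- blue_handle (a point): centre of the handle bar of a second, otherwise equal instrument with blue handle and pad, which is not to be moved. The two may stand in either order.

How it is judged:
On the way, in this order (a step that is already met when the one before it is completed fails the run):
1. the orange chassis is pulled out and locked, its pad up again, and the fingers have let go of it (value of joint orange_chassis above 0.136 m and z of orange_release_top in the frame of orange_handle above 0.01 m and contact force between the fingers and anything else below 0.2 N), for 0.2 s.
2. its release pad is pressed down while the chassis stands out (value of joint orange_chassis above 0.125 m and z of orange_release_top in the frame of orange_handle below 0.008 m), for 0.05 s.
At the end, for the whole second after the job is handed in: The orange chassis is home to within 10 mm and at rest, its release pad is up again, and the blue handle is within 10 mm of where it was (value of joint orange_chassis below 0.01 m and velocity of joint orange_chassis between -0.005 and 0.005 m/s and z of orange_release_top in the frame of orange_handle above 0.01 m and distance of blue_handle from where it was at the start of the episode below 0.01 m); the robot touches nothing.
It fails at once if the chassis with the blue handle is moved by more than 10 mm (distance of blue_handle from where it was at the start of the episode above 0.01 m).
It also fails if it takes over 48 s, if anything falls off the work surface, if the arm or the gripper's body presses on something with over 40 N, if the wrist force passes 120 N, or if a joint passes its speed limit or range.

ROBOT

A 6-joint arm with a two-finger parallel gripper is mounted at the origin on a cart in front of the work surface, level with it; the furniture and walls round the work are solid. World frame = base frame: x ahead of the robot, y to its left, z up, the work surface at z = 0. Lengths are in m, angles in rad, forces in N, time in s.
With the tool pointing down it reaches from about 0.35 to 0.775 m from the base axis. Payload 7.3 kg.
Tool frame: the origin (TCP) lies on the centre line of the jaws, within the pads' length; the fingertips stand 17 mm ahead of it and the grasp point (between the pads) lies 2 mm behind it (robot.tip_extent is the distance from the TCP to the fingertips, in m); z points along the fingers, y is the line along which they close (so a half turn about z gives the same grasp; the last joint's range is limited). The gripper opens to 92 mm and grips with 3 to 60 N. Pads are 19 mm wide; open, the fingers measure 130 mm over their backs; the gripper's body (75 mm by 190 mm) begins 47 mm behind the grasp point.
Start: joints at [-1.346, 0.342, 1.524, -0, 1.275, -0.146], TCP at [0.19, -0.489, 0.244] pointing down, gripper open.
Joint ranges: [-2.53, 2.53], [-0.77, 2.02], [0.04, 2.7], [-1, 4.14], [0.28, 2.66], [-3.11, 3.11]. Speed limits (rad/s): [2.57, 2.57, 3.14, 3.14, 3.14, 3.14].

INTERFACE

Orientations are given as [roll, pitch, yaw] about the fixed x, y, z axes, in that order (R = Rz(yaw) Ry(pitch) Rx(roll)).
In Python, from cell import robot gives the robot as it stands.
- The arm moves only by the tool step_arm, never from a script. Its argument "motion" is a list of rows, each a list of 2 entries, a list of its own where there are three numbers: the shift along the tool's x, y, z in units of 60 mm (1.0 is 60 mm), then the turn about the tool's z in rad. In form: [[[x, y, z], spin], ...]. A call has 1 to 10 rows; each row is the pose to reach, as a shift and turn from the pose commanded when the call began, along the tool's axes at that moment; what a row does not reach only later rows make up. A row lasts 1/8 s, in which the tool goes at most 62.5 mm and 10.7 degrees, less where a joint would pass 70% of its speed; a pose out of reach is approached as far as the arm can. A call with a gripper value outside its range is refused whole. "hand" is the closure in counts, from 0 (fully open) to 255 (shut), set as the call begins (left out, the last holds). The fingers move at their own pace and stop on an object; "squeeze" is the grip in N (left out, the last holds). Time passes only in rows, so rows that repeat a pose let the fingers close. It gives the time, the measured TCP pose, the force, the opening and the grip force at its end, in the units of the state.
- robot.observe(): the state, without advancing time (a new reading comes with each control period).
- robot.read_camera(name): name is "scene" or "top" or "wrist"; returns a dict with "pixels" (384x512x3 uint8, red, green, blue), "intrinsics" (3x3 intrinsics, pixels), "xyz" and "rotation" of the camera in the world; the wrist camera has in their place "T_tool_cam" (4x4, takes a point from camera to tool coordinates, whose origin is the TCP and whose axes are the flange's). Camera axes: x right, y up, looking along -z (the intrinsics and any distortion apply to the point x, -y, -z); pixel columns grow to the right and rows downward; lengths in m; the calibration is good to about 2 mm. A picture is of the moment at which its call begins: read the wrist's pose just before it. There is no depth.
- robot.hand_in(): hands the job in; it is judged then, once.
The state is a dict: "time": time; "qpos": joint angles; "qvel": joint speeds; "joint_efforts": joint torques, N m; "tool_pos": TCP position; "tool_rot": TCP orientation; "contact_force": force on the tool from outside, world axes, zero at the start; "torque": the same for the moment, N m; "opening": finger opening in m; "grip_force": force on a finger pad.
Only numpy, scipy, OpenCV 4.12 (cv2) and the standard library are available. Lean on these libraries where they do the work, as an engineer would, in place of code of your own. Each camera call takes 0.05 s, during which the arm holds its last target. There are 200 camera calls.

## Working session

There is one attempt and no reset: what is moved stays moved. The work goes in short steps, Python scripts to look and compute and a tool call to move; the robot and the scene stay as the last step left them, time stands still between calls to the robot, and variables do not carry over. Pictures are saved under pics/ and viewed, at most 10 in all, crops included, and the job is handed in when it is done.

Besides the shell and the picture viewer there is one more tool, called after "Request:" as name(argument=value, ...) on one line, values as JSON. step_arm: Moves the arm, as the interface text tells. Its arguments: {"type":"object","properties":{"motion":{"type":"array"},"hand":{"type":"number"},"squeeze":{"type":"number"}},"required":["motion"]}

```bash
mkdir -p pics; ls
cat > h.py <<'E'
from cell import robot
import numpy as np, cv2
from scipy.spatial.transform import Rotation as R
def pix2plane(c,u,v,z):
    d=np.linalg.inv(c["intrinsics"])@[u,v,1]; d=np.array([d[0],-d[1],-d[2]])
    w=np.array(c["rotation"])@d; p=np.array(c["xyz"]); return p+w*(z-p[2])/w[2]
E
python3 - <<'E'
from h import *
s=robot.observe();print(s)
for n in("top","scene"):
    c=robot.read_camera(n);cv2.imwrite(f"pics/{n}0.png",c["pixels"][:,:,::-1]);print(n,c["xyz"],c["rotation"],c["intrinsics"],[k for k in c])
E
```

```text
pics
{'time': 0.0, 'qpos': array([-1.34601950e+00,  3.42746820e-01,  1.52500581e+00, -4.31029868e-05,
        1.27542025e+00, -1.46022525e-01]), 'qvel': array([ 0.00050673, -0.00053862,  0.00050478, -0.0017839 , -0.00179649,
       -0.0005299 ]), 'joint_efforts': array([-2.85335656e-03, -4.31245780e+01, -2.44226468e+01,  7.14635476e-02,
        5.58848656e-02, -9.45582701e-05]), 'tool_pos': array([ 0.19015076, -0.48894208,  0.24303636]), 'tool_rot': array([-3.14002325e+00, -1.89151208e-04,  3.70811784e-01]), 'contact_force': array([0.28476891, 0.39788583, 0.32626673]), 'torque': array([0.0316863 , 0.01034353, 0.00943076]), 'grip_force': 0.0, 'opening': 0.09150679203587639}
top [ 0.58671305 -0.01617803  0.95087843] [ 6.55462111e-02 -7.75027953e-04 -1.57766605e+00] [[408.90690484   0.         255.46316257]
 [  0.         408.90690484 183.399204  ]
 [  0.           0.           1.        ]] ['pixels', 'intrinsics', 'xyz', 'rotation']
scene [-0.00230962  0.57884227  0.72154781] [ 0.93182622  0.00587231 -2.3335101 ] [[480.8458702    0.         254.14995291]
 [  0.         480.8458702  179.8352729 ]
 [  0.           0.           1.        ]] ['pixels', 'intrinsics', 'xyz', 'rotation']
```

View pics/top0.png

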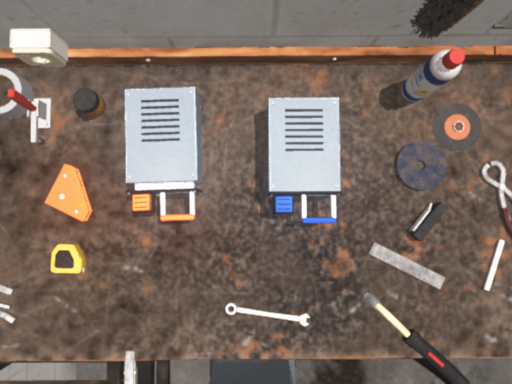

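View pics/scene0.png

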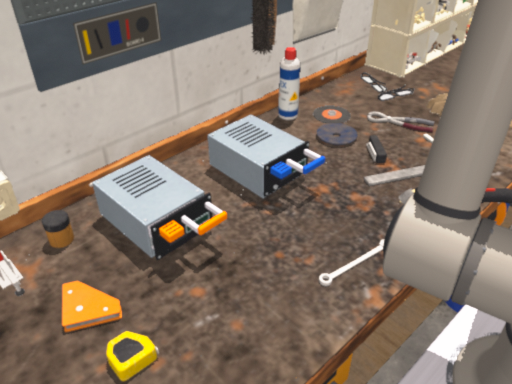

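The top view shows the orange instrument on the left, with its handle near (178,217) and pad near (141,202). The blue one is on the right with its handle near (320,220). Next is an enlarged crop.

```bash
sed -i 's/w=np.array(c\["rotation"\])@d/w=R.from_euler("xyz",c["rotation"]).apply(d)/' h.py
python3 - <<'E'
from h import *
im=cv2.imread("pics/top0.png")[175:230,115:215]
cv2.imwrite("pics/crop0.png",cv2.resize(im,None,fx=8,fy=8,interpolation=cv2.INTER_CUBIC))
c=robot.read_camera("top");P=c["pixels"]
h=cv2.cvtColor(P,cv2.COLOR_RGB2HSV)
m=((h[...,0]>5)&(h[...,0]<20)&(h[...,1]>180)&(h[...,2]>150)).astype(np.uint8)
m[:175]=0;m[230:]=0;m[:,:115]=0;m[:,215:]=0
n,l,st,ce=cv2.connectedComponentsWithStats(m)
for i in range(1,n):
  if st[i,4]>20:
    p=np.argwhere(l==i)[:,::-1].astype(np.float32);print(st[i],ce[i],cv2.minAreaRect(p),pix2plane(c,*ce[i],.094),pix2plane(c,*ce[i],.098))
for q in [(125,88),(195,88),(127,183),(199,181)]: print(q,pix2plane(c,*q,.098))
E
```

```text
(125, 88) [0.84746681 0.25824712 0.098     ]
(195, 88) [0.84648135 0.10971261 0.098     ]
(127, 183) [0.64535706 0.25123518 0.098     ]
(199, 181) [0.64852232 0.10079359 0.098     ]
```

View pics/crop0.png

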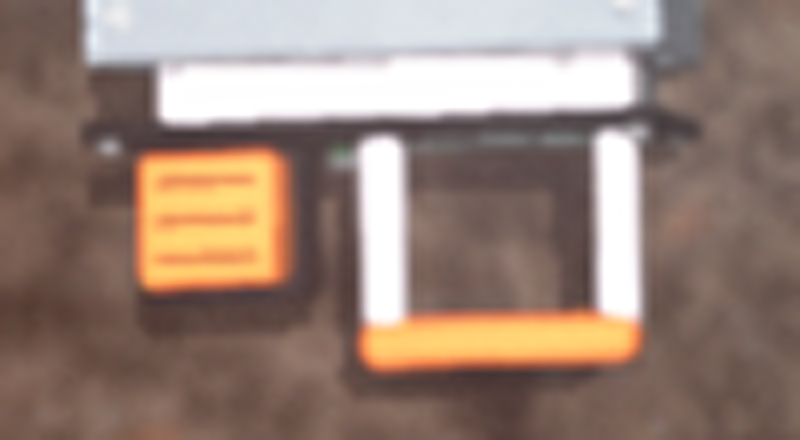

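Run:
```python
from h import *
c=robot.read_camera("top")
f=lambda x,y,z:pix2plane(c,115+(x+.5)/8-.5,175+(y+.5)/8-.5,z)
hc=f(500,341.5,.094);l=f(358,346,.094);r=f(642,337,.094);p=f(209,220,.098)
y=l-r;print("h",hc,"len",np.linalg.norm(y),"yaw",np.arctan2(-y[0],y[1]))
print("pad",p)
y=f(90,130,.106)-f(695,126,.106);print("panel yaw",np.arctan2(-y[0],y[1]),np.linalg.norm(y))
y=f(88,65,.098)-f(660,50,.098);print("case yaw",np.arctan2(-y[0],y[1]),np.linalg.norm(y))
for t in(0.0,.03,.04,.05):
  a=R.from_euler("z",t).apply([.034,.074,0]);print(t,hc+a-p)
```

```text
h [0.57322536 0.14698521 0.094     ] len 0.07413428386067562 yaw 0.0247104599351534
pad [0.60535242 0.22217885 0.098     ]
panel yaw -0.00021258756029732931 0.15634569715888022
case yaw 0.019480477596678595 0.1494310413129692
0.0 [ 0.00187294 -0.00119364 -0.004     ]
0.03 [-0.00036202 -0.00020709 -0.004     ]
0.04 [-0.00111347  0.00010681 -0.004     ]
0.05 [-0.00186801  0.00041317 -0.004     ]
```

```bash
cat >> h.py <<'E'
YAW=0.028
def to(x,y,z,yaw=YAW):
    s=robot.observe();r=R.from_euler("xyz",s["tool_rot"]);t=R.from_euler("xyz",[np.pi,0,yaw])
    d=r.inv().apply(np.array([x,y,z])-s["tool_pos"])/.06
    print(np.round(d,3),"spin",np.round((r.inv()*t).as_rotvec(),3),"t",s["time"])
E
python3 -c "
from h import *
to(.603,.148,.2)"
```

```text
[10.26  -7.403  0.73 ] spin [-0.001  0.     0.343] t 0.2
```

Request:
step_arm(motion=[[[1,-0.72,0],0.1],[[2,-1.44,0],0.2],[[3,-2.16,0],0.3],[[4,-2.9,0],0.343],[[5,-3.6,0],0.343],[[6,-4.3,0],0.343],[[7,-5.0,0.1],0.343],[[8,-5.8,0.3],0.343],[[9,-6.5,0.5],0.343],[[10.26,-7.4,0.73],0.343]], hand=255, squeeze=20)

```text
time: 1.45
tool_pos: [0.5303, 0.0358, 0.2183]
tool_rot: [3.141, -0.0, 0.028]
contact_force: [0.7, -1.3, 0.0]
opening: 0.0007
grip_force: 0.0
```

```bash
python3 -c "
from h import *
to(.603,.148,.2);print(robot.observe())"
```

```text
[ 1.263 -1.835  0.305] spin [ 0. -0.  0.] t 1.45
{'time': 1.45, 'qpos': array([-7.66050199e-02,  3.75338376e-01,  1.54726285e+00, -3.13057657e-04,
        1.21853654e+00,  1.46625745e+00]), 'qvel': array([ 0.87114911,  0.56505414, -0.64620775, -0.00170626,  0.07196907,
        0.87357392]), 'joint_efforts': array([ -1.8161111 , -47.91812539, -20.70038259,   0.29516154,
         0.09403636,  -1.1211941 ]), 'tool_pos': array([0.53032772, 0.03583057, 0.21831986]), 'tool_rot': array([ 3.14125291e+00, -4.21721914e-04,  2.80418751e-02]), 'contact_force': array([ 0.65414113, -1.34598297,  0.03217655]), 'torque': array([-0.04408221, -0.00236443,  0.01389698]), 'grip_force': 0.0, 'opening': 0.0006558215432593095}
```

Request:
step_arm(motion=[[[0.6,-0.9,0.15],0],[[1.1,-1.6,0.3],0],[[1.1,-1.6,0.3],0],[[1.1,-1.6,0.3],0]])

```text
time: 1.95
tool_pos: [0.5923, 0.1315, 0.2]
tool_rot: [3.141, 0.001, 0.028]
contact_force: [-0.2, 0.4, -0.2]
opening: 0.0006
grip_force: 0.0
```

Run:
```python
from h import *
c=robot.read_camera("wrist");cv2.imwrite("pics/w1.png",c["pixels"][:,:,::-1])
to(.603,.148,.2);to(.603,.148,.083);s=robot.observe()
print(s["tool_pos"],c["T_tool_cam"],c["intrinsics"])
T=np.array(c["T_tool_cam"]);r=R.from_euler("xyz",s["tool_rot"]);K=c["intrinsics"]
for p in [(.573,.147,.094),(.6053,.2222,.098),(.603,.148,.094)]:
    q=r.inv().apply(np.array(p)-s["tool_pos"]);q=np.linalg.inv(T)@[*q,1];q=K@[q[0],-q[1],-q[2]];print(p,q[:2]/q[2])
```

```text
[ 0.185 -0.279  0.009] spin [ 0.     0.    -0.001] t 2.0
[ 0.186 -0.28   1.959] spin [ 0.     0.    -0.001] t 2.0
[0.59235945 0.13094723 0.20052567] [[-1.61061378e-05  9.55013048e-01  2.96563784e-01  7.96419278e-02]
 [ 9.99999999e-01  2.45476929e-05 -2.47408135e-05 -1.02592725e-04]
 [-3.09077564e-05  2.96563784e-01 -9.55013048e-01 -1.40125524e-01]
 [ 0.00000000e+00  0.00000000e+00  0.00000000e+00  1.00000000e+00]] [[296.53489165   0.         250.9193829 ]
 [  0.         296.53489165 188.06255616]
 [  0.           0.           1.        ]]
(0.573, 0.147, 0.094) [232.41006241 211.49936561]
(0.6053, 0.2222, 0.098) [143.50687283 175.44968677]
(0.603, 0.148, 0.094) [231.55464252 179.09731387]
```

View pics/w1.png

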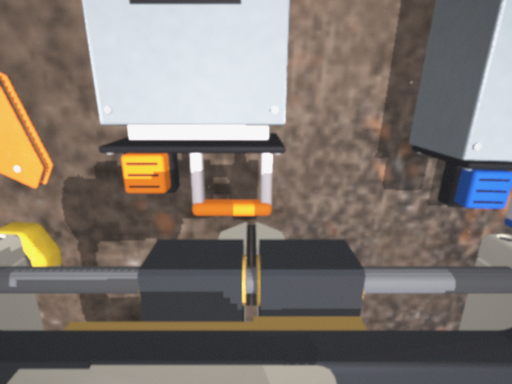

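The wrist view shows the handle at (232,208) and the pad at (147,172). Both are within 3 px of prediction. I'll lower the closed fingers behind the bar to hook it.

Request:
step_arm(motion=[[[0.2,-0.28,0],0],[[0.2,-0.28,0],0],[[0.2,-0.28,0.6],0],[[0.2,-0.28,1.2],0],[[0.2,-0.28,1.7],0],[[0.2,-0.28,1.95],0],[[0.2,-0.28,1.95],0]])

```text
time: 2.88
tool_pos: [0.6038, 0.148, 0.0832]
tool_rot: [3.141, 0.001, 0.027]
contact_force: [0.6, -0.0, -0.9]
opening: 0.0007
grip_force: 0.0
```

Run:
```python
from h import *
c=robot.read_camera("scene");cv2.imwrite("pics/s1.png",cv2.resize(c["pixels"][120:280,80:300,::-1],None,fx=3,fy=3))
to(.603,.148,.083)
```

```text
[-0.027  0.004  0.021] spin [ 0.    -0.001 -0.001] t 2.925
```

View pics/s1.png

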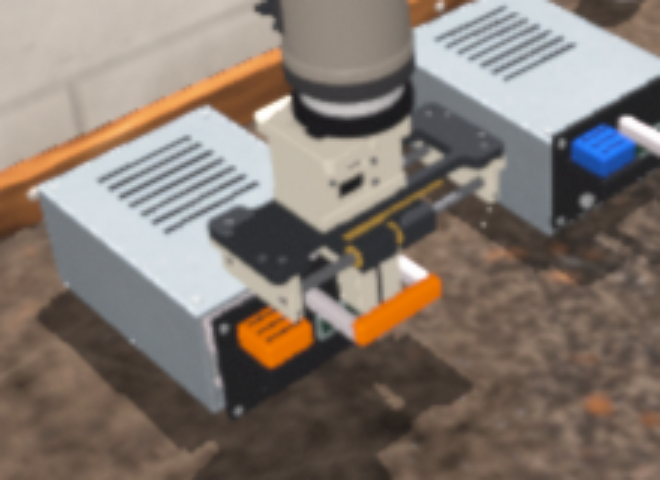

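The fingers sit behind the bar between its arms at about (375,290) in the crop, with no contact force. Now the pull.

Request:
step_arm(motion=[[[-0.15,0,0],0],[[-0.35,0,0],0],[[-0.65,0,0],0],[[-0.95,0,0],0],[[-1.25,0,0],0],[[-1.55,0,0],0],[[-1.85,0,0],0],[[-2.05,0,0],0],[[-2.25,0,0],0],[[-2.4,0,0],0]])

```text
time: 4.18
tool_pos: [0.46, 0.1449, 0.0841]
tool_rot: [-3.141, -0.001, 0.028]
contact_force: [2.1, 0.2, 2.2]
opening: 0.0006
grip_force: 1.1
```

Request:
step_arm(motion=[[[-0.03,0,0],0],[[-0.06,0,0],0]])

```text
time: 4.42
tool_pos: [0.4571, 0.1448, 0.0837]
tool_rot: [-3.142, -0.001, 0.028]
contact_force: [6.5, -0.0, 1.3]
opening: 0.0005
grip_force: 3.6
```

Request:
step_arm(motion=[[[-0.03,0,0],0],[[-0.06,0,0],0],[[-0.06,0,0],0]])

```text
time: 4.8
tool_pos: [0.4571, 0.1448, 0.0839]
tool_rot: [-3.141, -0.008, 0.027]
contact_force: [13.3, 1.0, -7.6]
opening: 0.0008
grip_force: 6.7
```

Request:
step_arm(motion=[[[0.15,0,0],0],[[0.3,0,0],0],[[0.3,0,0],0],[[0.3,0,0],0],[[0.3,0,-0.5],0],[[0.3,0,-1.0],0],[[0.3,0,-1.3],0],[[0.3,0,-1.3],0]])

```text
time: 5.8
tool_pos: [0.4715, 0.1452, 0.1626]
tool_rot: [-3.141, -0.003, 0.028]
contact_force: [0.2, -0.2, -0.9]
opening: 0.0005
grip_force: 0.0
```

Run:
```python
from h import *
c=robot.read_camera("top");cv2.imwrite("pics/t2.png",cv2.resize(c["pixels"][170:310,90:230,::-1],None,fx=4,fy=4,interpolation=cv2.INTER_CUBIC))
s=robot.observe();print(s["tool_pos"],s["contact_force"])
c=robot.read_camera("wrist");cv2.imwrite("pics/w2.png",c["pixels"][:,:,::-1])
```

```text
[0.47088093 0.14510638 0.16150665] [ 0.26784325  0.58547535 -0.35076633]
```

View pics/t2.png

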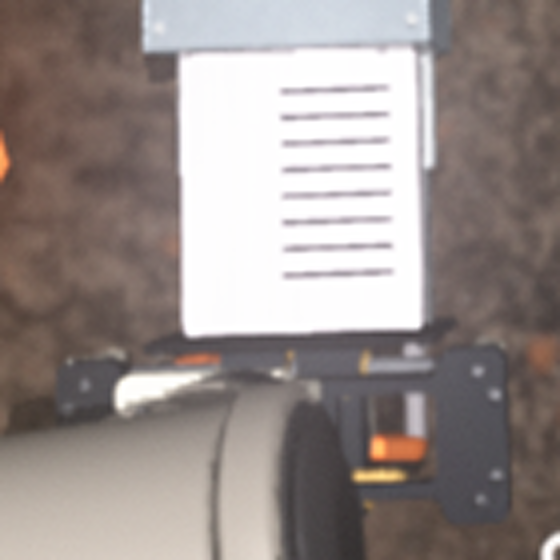

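View pics/w2.png

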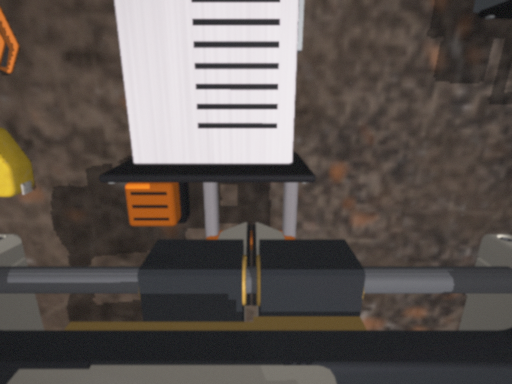

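The chassis is out about 150 mm (285/4 px in the top crop), and in the wrist view the pad is up at about (153,204).

Run:
```python
from h import *
c=robot.read_camera("wrist");s=robot.observe();K=c["intrinsics"];T=np.array(c["T_tool_cam"]);r=R.from_euler("xyz",s["tool_rot"])
for u,v,z in[(153,206,.098),(127,189,.098),(180,225,.098),(107,177,.106),(314,177,.106)]:
    d=np.linalg.inv(K)@[u,v,1];d=r.apply(T[:3,:3]@[d[0],-d[1],-d[2]]);o=s["tool_pos"]+r.apply(T[:3,3]);print(u,v,o+d*(z-o[2])/d[2])
e=R.from_euler("z",.028).apply([.034,.074,0])+[.4415,.1435,0];print("expected pad",e)
to(.474,.218,.16);to(.474,.218,.118)
```

```text
153 206 [0.4712863  0.21653783 0.098     ]
127 189 [0.48380219 0.23422882 0.098     ]
180 225 [0.45670232 0.19751548 0.098     ]
107 177 [0.49462469 0.24354706 0.106     ]
314 177 [0.49852146 0.10299381 0.106     ]
expected pad [0.47341494 0.21842287 0.        ]
[ 0.094 -1.214  0.008] spin [ 0.     0.002 -0.   ] t 5.95
[ 0.096 -1.215  0.708] spin [ 0.     0.002 -0.   ] t 5.95
```

Request:
step_arm(motion=[[[0.05,-0.6,0],0],[[0.1,-1.2,0],0],[[0.1,-1.22,0],0],[[0.1,-1.22,0.3],0],[[0.1,-1.22,0.6],0],[[0.1,-1.22,0.6],0]])

```text
time: 6.7
tool_pos: [0.4738, 0.2174, 0.1237]
tool_rot: [3.14, 0.004, 0.027]
contact_force: [0.1, -0.5, 0.8]
opening: 0.0001
grip_force: 0.0
```

```bash
python3 -c "
from h import *
to(.474,.218,.1055);s=robot.observe();print(s['tool_pos'],s['contact_force'],s['tool_rot'])"
```

```text
[ 0.005 -0.01   0.303] spin [ 0.001  0.004 -0.001] t 6.7
[0.47378718 0.21740288 0.12370152] [ 0.06035556 -0.46314552  0.76651263] [3.14012319 0.00441032 0.02740352]
```

Request:
step_arm(motion=[[[0,0,0.1],0],[[0,0,0.2],0],[[0,0,0.3],0],[[0,0,0.3],0],[[0,0,0.3],0]])

```text
time: 7.32
tool_pos: [0.4754, 0.2184, 0.1079]
tool_rot: [3.141, -0.001, 0.028]
contact_force: [0.6, -1.3, 4.0]
opening: 0.0002
grip_force: 1.9
```

Request:
step_arm(motion=[[[0,0,0.05],0],[[0,0,0.08],0],[[0,0,0.08],0],[[0,0,0.08],0]])

```text
time: 7.82
tool_pos: [0.4759, 0.2186, 0.104]
tool_rot: [-3.141, -0.003, 0.028]
contact_force: [-0.6, -2.6, 12.3]
opening: 0.0003
grip_force: 6.4
```

The pad has bottomed at the 11 mm travel, so I'll push in with it down.

Request:
step_arm(motion=[[[0.06,0,0],0],[[0.12,0,0],0],[[0.2,0,0],0],[[0.35,0,0],0],[[0.55,0,0],0],[[0.75,0,0],0],[[0.95,0,0],0]])

```text
time: 8.7
tool_pos: [0.5328, 0.2201, 0.104]
tool_rot: [-3.141, -0.001, 0.028]
contact_force: [-2.5, -1.7, 13.6]
opening: 0.0005
grip_force: 6.4
```

Request:
step_arm(motion=[[[0.2,0,0],0],[[0.4,0,0],0],[[0.6,0,0],0],[[0.8,0,0],0],[[1.0,0,0],0],[[1.2,0,0],0],[[1.35,0,0],0],[[1.45,0,0],0],[[1.5,0,0],0],[[1.5,0,0],0]])

```text
time: 9.95
tool_pos: [0.623, 0.2226, 0.1041]
tool_rot: [-3.141, -0.003, 0.028]
contact_force: [0.1, -1.4, 9.7]
opening: 0.0004
grip_force: 4.9
```

Request:
step_arm(motion=[[[0.05,0,0],0],[[0.1,0,0],0],[[0.15,0,0],0],[[0.2,0,0],0],[[0.25,0,0],0],[[0.25,0,0],0]])

```text
time: 10.7
tool_pos: [0.6313, 0.2233, 0.104]
tool_rot: [3.141, 0.013, 0.029]
contact_force: [-25.1, -2.4, 24.0]
opening: 0.0006
grip_force: 14.7
```

It stops at 25 N, so it's home. I'll unload and lift off.

Request:
step_arm(motion=[[[-0.09,0,-0.03],0],[[-0.09,0,-0.1],0],[[-0.09,0,-0.3],0],[[-0.12,0,-0.6],0],[[-0.2,0,-1.2],0],[[-0.6,0,-2.0],0],[[-1.2,0,-2.5],0],[[-2.0,0,-2.5],0],[[-2.5,0,-2.5],0],[[-2.5,0,-2.5],0]])

```text
time: 11.95
tool_pos: [0.4858, 0.2189, 0.2543]
tool_rot: [-3.141, -0.001, 0.029]
contact_force: [1.4, 0.4, 0.3]
opening: 0.0006
grip_force: 0.0
```

Run:
```python
from h import *
c=robot.read_camera("wrist");cv2.imwrite("pics/w3.png",c["pixels"][:,:,::-1])
s=robot.observe();print(s["time"],s["tool_pos"],s["contact_force"])
```

```text
12.0 [0.48717693 0.21891361 0.25404942] [-0.18737917 -0.22297061  0.15151317]
```

View pics/w3.png

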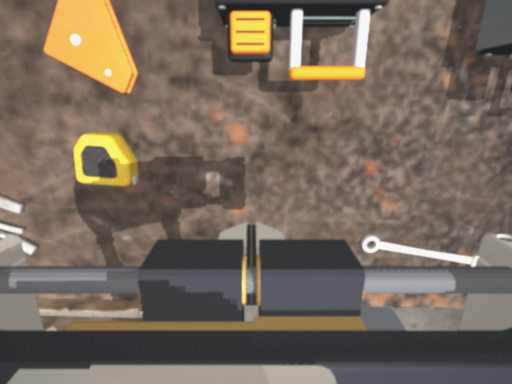

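The wrist view shows the pad up at (250,32) and the handle at (327,73). I'll check how far out it is.

Run:
```python
from h import *
c=robot.read_camera("top");cv2.imwrite("pics/t3.png",cv2.resize(c["pixels"][160:240,100:220,::-1],None,fx=6,fy=6,interpolation=cv2.INTER_CUBIC))
c=robot.read_camera("wrist");s=robot.observe();K=c["intrinsics"];T=np.array(c["T_tool_cam"]);r=R.from_euler("xyz",s["tool_rot"])
d=np.linalg.inv(K)@[327,72,1];d=r.apply(T[:3,:3]@[d[0],-d[1],-d[2]]);o=s["tool_pos"]+r.apply(T[:3,3]);print(o+d*(.094-o[2])/d[2],s["tool_pos"])
```

```text
[0.59152501 0.15000761 0.094     ] [0.48811743 0.21881234 0.2532435 ]
```

View pics/t3.png

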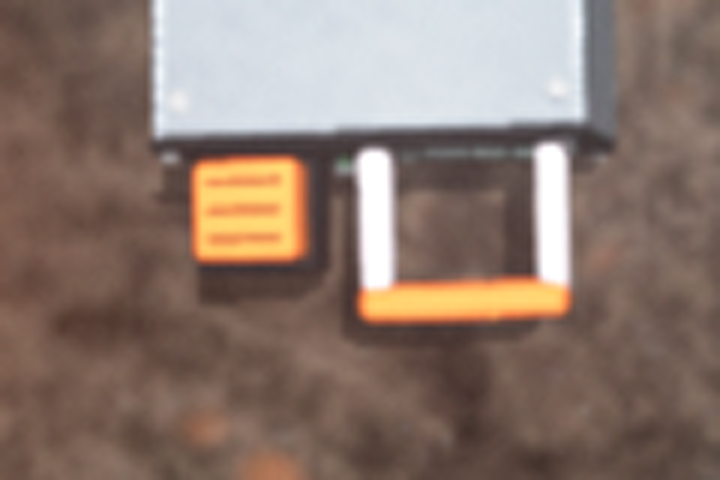

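The top crop shows the panel flush against the case at y≈140, with no white chassis visible and the pad up, so I'm handing in.

```bash
python3 -c "
from cell import robot
print(robot.hand_in())"
```

```text
the job is handed in; nothing more can be done
None
```

The job is handed in, with no verdict returned: I pulled the orange chassis out to its stop and let go, then pressed the pad and pushed it home; the last pictures show it flush with the pad up, and the blue instrument was not touched.

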